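Thread the spacer frame onto the test cell's tie rods

TASK

Assemble the little test cell: take the orange spacer frame, whose two round holes match the spacing of the cell's two upright steel pins, and thread it over both pins until it lies flat on the black seat. Lower it all the way down before letting go, do not drop it, and leave the blue frame with the closer holes where it lies.

Things in the scene. Friction and masses are not known exactly. Their poses are not given: they have to be found in the camera images.
- cell: Fixed cell base: aluminium foot 190 (x) x 80 (y) x 12 mm, on it a black seat block 150 x 36 mm, flat top 25 mm above the bench. Two upright 10 mm steel pins on its x axis, 55 mm either side of the centre (110 mm apart), tips 60 mm above the bench, top 8 mm tapered to 4 mm. Origin: centre of the underside, at bench height; x along the line of pins, z up.
- spacer: Loose orange rigid frame lying flat, 160 (x) x 54 (y) x 10 mm thick, 0.08 to 0.15 kg. Two round 28 mm through holes on its x axis, 55 mm either side of the centre, and a 56 x 30 mm window between. Symmetric: either end fits either pin. Grip its middle across the 54 mm width. Origin: centre of the underside; x along its length, z up.
- short_spacer: Loose blue rigid frame of the same outline (160 x 54 x 10 mm) lying flat, but its 28 mm holes are only 70 mm apart, with a 26 x 30 mm window between: it does not fit this cell. Leave it alone. Origin: centre of the underside; x along its length, z up.
Mind the look-alikes: they are no part of the job. What is shaped like the cell but green is not meant. Of the things shaped like the spacer, the orange one is meant.

How it is judged:
By the outcome, as a careful person would: the job done as asked, in the order asked, and still so for the second after the job is handed in, with the robot touching nothing.
It also fails if it takes over 38 s, if anything falls off the work surface, if the arm or the gripper's body presses on something with over 40 N, if the wrist force passes 120 N, or if a joint passes its speed limit or range.

ROBOT

A 7-joint arm with a two-finger parallel gripper is mounted at the origin on the work surface. World frame = base frame: x ahead of the robot, y to its left, z up, the work surface at z = 0. Lengths are in mm, angles in rad, forces in N, time in s.
With the tool pointing down it reaches from about 400 to 850 mm from the base axis. Payload 6.9 kg.
Tool frame: the origin (TCP) lies midway between the tips of the shut fingers; the grasp point (between the pads) lies 19 mm behind it; z points along the fingers, y is the direction in which the jaws open and shut (so a half turn about z gives the same grasp; the last joint's range is limited). The gripper opens to 85 mm and grips with 20 to 120 N. Pads are 22 mm wide; open, the fingers measure 114 mm over their backs; the gripper's body (76 mm by 85 mm) begins 54 mm behind the grasp point. The pads swing forward as they close: fully open they stand 13 mm farther back than shut.
Start: joints at [-1.067, 0.507, -0.238, 1.5, 0.126, 1.149, -0.155], TCP at [242.712, 575.936, 231.275] pointing down, gripper open.
Joint ranges: [-3.08, 3.08], [-0.24, 2.05], [-1.43, 1.35], [0, 2.5], [-1.52, 4.66], [0.17, 1.96], [-2.89, 2.89]. Speed limits (rad/s): [2.39, 2.39, 3.14, 3.14, 3.14, 3.14, 3.14].

INTERFACE

Orientations are given as a rotation vector (axis times angle).
In Python, from rig import arm gives the robot as it stands.
- The arm moves only by the tool send_rows, never from a script. Its argument "deltas" is a list of rows, each a list of 7 numbers: the finger opening in mm, from 0 to 85.4, then the shift along the tool's x, y, z in mm, then the turn, a rotation vector about the tool's x, y, z in rad. In form: [[jaw, x, y, z, ax, ay, az], ...]. A call has 1 to 20 rows; each row shifts and turns the commanded pose from where the row before left it, along the tool's axes as they then stand; what a row does not reach is not made up. A row lasts 1/10 s, in which the tool goes at most 50 mm and 8.59 degrees, less where a joint would pass 70% of its speed; a pose out of reach is approached as far as the arm can. A call is refused whole if a number of a shift passes 50 or a number of a turn 0.15, either way. A call with a gripper value outside its range is refused whole. The fingers move at their own pace and stop on an object; "squeeze" is the grip in N (left out, the last holds). Time passes only in rows, so rows that do not move let the fingers close. It gives the time, the measured TCP pose, the force and the opening at its end, in the units of the state.
- arm.get_obs(): the state, without advancing time (a new reading comes with each control period).
- arm.camera(name): name is "scene" or "top" or "wrist"; returns a dict with "frame" (480x640x3 uint8, red, green, blue), "vertical_fov" (degrees; the focal length in pixels is half the picture's height over the tangent of half this angle, whatever the lens; pixels are square), "cx", "cy" (the principal point, pixels), "R" (3x3) and "t" (3): a world point X has camera coordinates R X + t. Camera axes: x right, y down, z forward; pixel columns grow to the right and rows downward; lengths in mm; the calibration is good to about 2 mm. A picture is of the moment at which its call begins. There is no depth.
- arm.sign_off(): hands the job in, once; it reports no verdict.
Trained networks look in a picture, given as the dict that the camera call returned (one of the last four; its "shot" number tells which), for a name from the list of things; names that differ only in an ending like _2 or _b are one class to them, and where a whole thing is asked for, a point or a joint stands for the part that bears it (a point fixed in the world has none). Each returns a list of dicts, best first, with "p" (0 to 1); they miss things now and then, are a little off and sometimes report something else, mostly with a low value. They report only what shows in the picture. A call takes as long as a camera call. They do not tell look-alikes from the thing itself.
- arm.outline_of(picture, target): "region" (480x640 bool, what is visible of it) and "point" ([column, row] in pixels, amid what is visible of it).
- arm.mark_of(picture, target): "point" ([column, row] in pixels: a listed point, or the origin of a listed thing).
The state is a dict: "clock": time; "joints": joint angles; "joint_vel": joint speeds; "tau": joint torques, N m; "tcp_pos": TCP position; "orientation": TCP orientation; "wrist_force": force on the tool from outside, world axes, zero at the start; "moment": the same for the moment, N m; "finger_gap": finger opening in mm.
Only numpy, scipy, OpenCV 4.12 (cv2) and the standard library are available. Lean on these libraries where they do the work, as an engineer would, in place of code of your own. Each camera call takes 0.05 s, during which the arm holds its last target. There are 200 camera calls.

## Working session

There is one attempt and no reset: what is moved stays moved. The work goes in short steps, Python scripts to look and compute and a tool call to move; the robot and the scene stay as the last step left them, time stands still between calls to the robot, and variables do not carry over. Pictures are saved under pics/ and viewed, about 8 in all and at most 12, crops included, and the job is handed in when it is done.

Besides the shell and the picture viewer there is one more tool, called after "Call:" as name(argument=value, ...) on one line, values as JSON. send_rows: Moves the arm, as the interface text tells. Its arguments: {"type":"object","properties":{"deltas":{"type":"array"},"squeeze":{"type":"number"}},"required":["deltas"]}

```bash
mkdir -p pics; cat > h.py <<'E'
from rig import arm
import numpy as np, cv2
from scipy.spatial.transform import Rotation as Ro
def f(p): return 240/np.tan(np.radians(p["vertical_fov"]/2))
def ray(p,uv,z):
    d=np.array([(uv[0]-p["cx"])/f(p),(uv[1]-p["cy"])/f(p),1.]); R=np.array(p["R"]);t=np.array(p["t"])
    o=-R.T@t; d=R.T@d; return o+d*(z-o[2])/d[2]
def save(p,n): cv2.imwrite("pics/"+n,np.ascontiguousarray(p["frame"][:,:,::-1]))
E
python3 - <<'E'
from h import *
for n in("top","scene"):
    p=arm.camera(n); save(p,n+"1.png")
    print(n,-np.array(p["R"]).T@np.array(p["t"]))
    for t in("cell","spacer","short_spacer"):
        for r in arm.mark_of(p,t): print(t,round(r["p"],2),np.round(r["point"]),np.round(ray(p,r["point"],0)))
o=arm.get_obs();print(o); print(Ro.from_rotvec(o["orientation"]).as_matrix().round(3))
E
```

```text
top [381.52551375  28.81410069 867.40361408]
cell 0.84 [171. 156.] [605. 310.   0.]
cell 0.61 [137. 313.] [307. 364.   0.]
spacer 0.73 [476. 168.] [ 584. -277.    0.]
spacer 0.67 [389. 155.] [ 610. -108.    0.]
short_spacer 0.71 [308. 225.] [474.  48.   0.]
scene [849.23098196 744.18389533 630.23368361]
cell 0.86 [333. 383.] [597. 311.   0.]
cell 0.74 [505. 333.] [299. 361.   0.]
spacer 0.61 [210. 197.] [ 582. -290.    0.]
spacer 0.6 [228. 237.] [ 602. -118.    0.]
short_spacer 0.89 [320. 259.] [471.  39.   0.]
{'clock': 0.4, 'joints': array([-1.06650825,  0.50763096, -0.23757429,  1.50032578,  0.12570141,
        1.14886297, -0.15480884]), 'joint_vel': array([-0.00052711, -0.00092651,  0.00122661, -0.00258314, -0.00078442,
       -0.00055456, -0.00123861]), 'tau': array([ 1.08255794e-03, -6.19703150e+01, -2.18174413e+00, -2.49640578e+01,
        1.37520820e-02,  4.72195999e-03, -3.60187391e-05]), 'tcp_pos': array([242.70006465, 575.88322856, 231.14919391]), 'orientation': array([-6.22323698e-01, -3.07928431e+00,  3.81689934e-04]), 'wrist_force': array([ 0.0375814, -0.952073 , -0.7307416]), 'moment': array([-0.00904524, -0.04117936,  0.00772511]), 'finger_gap': 85.02168282063342}
[[-0.922  0.388 -0.   ]
 [ 0.388  0.922 -0.   ]
 [ 0.    -0.    -1.   ]]
```

View pics/top1.png

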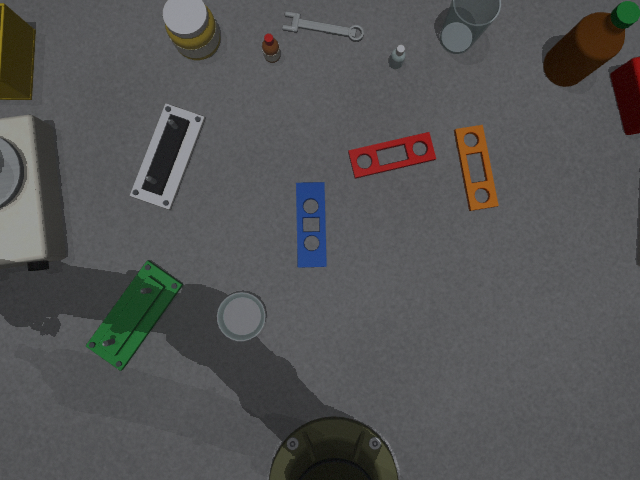

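View pics/scene1.png

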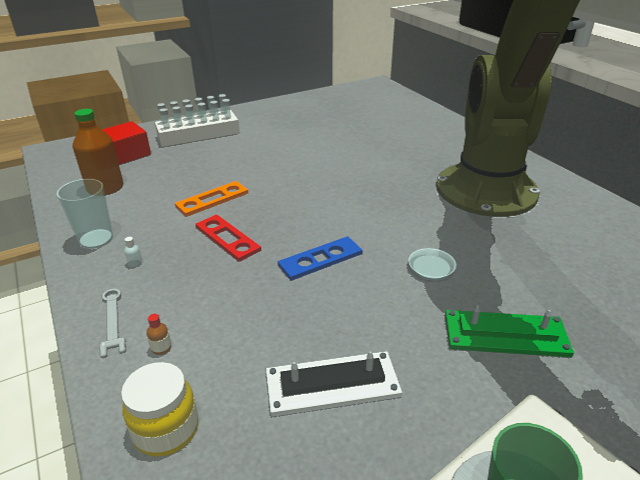

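Top view: the orange spacer is at about (476,168) and the red look-alike at (392,155). The blue frame is at (311,225), the aluminium/black cell at (168,156) and the green decoy cell at (135,315). The network marks agree with this.

```bash
cat >> h.py <<'E'
def rect(p,mask,z):
    c,_=cv2.findContours(mask.astype(np.uint8),cv2.RETR_EXTERNAL,cv2.CHAIN_APPROX_NONE)
    c=max(c,key=cv2.contourArea)[:,0]
    w=np.array([ray(p,u,z)[:2] for u in c],np.float32)
    b=cv2.boxPoints(cv2.minAreaRect(w)); e=[b[1]-b[0],b[2]-b[1]]; e.sort(key=np.linalg.norm)
    return b.mean(0).round(1),np.linalg.norm(e[1]).round(1),np.linalg.norm(e[0]).round(1),np.degrees(np.arctan2(e[1][1],e[1][0])).round(1)
def orange(p):
    h=cv2.cvtColor(p["frame"],cv2.COLOR_RGB2HSV); return (h[...,0]>7)&(h[...,0]<22)&(h[...,1]>180)&(h[...,2]>90)
E
python3 - <<'E'
from h import *
for n,box in(("top",(440,100,520,230)),("scene",(160,170,260,225))):
    p=arm.camera(n); m=orange(p); k=np.zeros_like(m); k[box[1]:box[3],box[0]:box[2]]=1
    print(n,"spacer",rect(p,m&k,10))
    r=min(arm.outline_of(p,"cell"),key=lambda r:np.hypot(*(np.array(r["point"])-((168,156) if n=="top" else (333,383)))))
    print(r["point"],rect(p,r["region"],12))
    if n=="top":
        k=np.zeros_like(m);k[95:215,120:210]=1
        print("white",rect(p,(p["frame"].min(2)>140)&k,12)); im=cv2.resize(p["frame"][95:215,115:215,::-1],None,fx=5,fy=5,interpolation=cv2.INTER_CUBIC);cv2.imwrite("pics/cell.png",im)
E
```

```text
top spacer (array([ 584.7, -273.3], dtype=float32), np.float32(159.4), np.float32(53.9), np.float32(9.6))
[167.8, 154.6] (array([601.7, 312.5], dtype=float32), np.float32(190.7), np.float32(83.7), np.float32(-19.2))
white (array([602.5, 314.3], dtype=float32), np.float32(187.9), np.float32(77.8), np.float32(-19.0))
scene spacer (array([ 583. , -270.6], dtype=float32), np.float32(162.8), np.float32(65.0), np.float32(9.7))
[333.3, 380.6] (array([601.2, 315.2], dtype=float32), np.float32(189.5), np.float32(89.9), np.float32(-19.0))
```

View pics/cell.png

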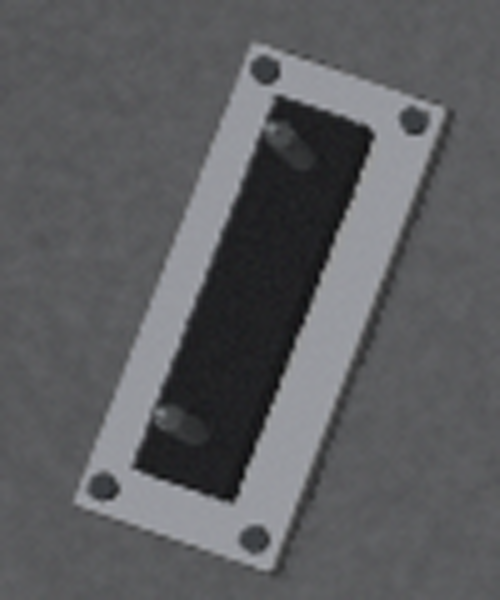

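Call:
send_rows(deltas=[[85, -15, -15, 0, 0, 0, 0], [85, -25, -25, 0, 0, 0, 0], [85, -30, -30, 0, 0, 0, 0], [85, -30, -30, 0, 0, 0, 0], [85, -30, -30, 0, 0, 0, 0], [85, -30, -30, 0, 0, 0, 0], [85, -30, -30, 0, 0, 0, 0], [85, -30, -30, 0, 0, 0, 0], [85, -30, -30, 0, 0, 0, 0], [85, -30, -30, 0, 0, 0, 0], [85, -30, -30, 0, 0, 0, 0], [85, -30, -30, 0, 0, 0, 0], [85, -30, -30, 0, 0, 0, 0], [85, -30, -30, 0, 0, 0, 0], [85, -30, -30, 0, 0, 0, 0], [85, -30, -30, 0, 0, 0, 0], [85, -30, -30, 0, 0, 0, 0], [85, -30, -30, 0, 0, 0, 0], [85, -30, -30, 0, 0, 0, 0], [85, -20, -20, 0, 0, 0, 0]], squeeze=40)

```text
clock: 2.6
tcp_pos: [547.2, -174.2, 231.3]
orientation: [0.626, 3.078, -0.002]
wrist_force: [-0.3, 0.5, -0.0]
finger_gap: 84.9
```

```bash
cat >> h.py <<'E'
def need(xy,z,deg):
    "shift in present tool axes and az to reach world xy,z with jaw (tool y) along deg"
    o=arm.get_obs(); R=Ro.from_rotvec(o["orientation"]).as_matrix()
    d=R.T@(np.array([*xy,z])-o["tcp_pos"]); cur=np.degrees(np.arctan2(R[1,1],R[0,1]))
    a=(deg-cur+90)%180-90
    # small tilt error about the tool axes
    zt=R.T@np.array([0,0,-1.]); 
    print("t",o["clock"],"tcp",o["tcp_pos"].round(1),"jaw",cur.round(1),"tiltfix",np.cross([0,0,1],zt).round(4),"gap",round(o["finger_gap"],1),"F",o["wrist_force"].round(1),"M",o["moment"].round(2))
    print("  shift",d.round(1),"az",np.radians(-a).round(3),"j",o["joints"].round(2))
E
python3 - <<'E'
from h import *
need((584.5,-273),-1,99.6)
p=arm.camera("top")
for u in((170,121),(148,177.4)): print(ray(p,u,60))
E
```

```text
t 2.6 tcp [ 547.2 -174.2  231.3] jaw 67.0 tiltfix [-0.001  0.001  0.   ] gap 84.9 F [-0.3  0.5 -0. ] M [-0.02 -0.04  0.02]
  shift [-72.8 -76.2 232.5] az -0.569 j [ 0.24  0.42  0.04  1.64 -0.02  1.08  1.45]
[652.80571112 294.45186564  60.        ]
[550.13151129 330.10136376  60.        ]
```

Call:
send_rows(deltas=[[85, -18, -19, 25, 0, 0, 0], [85, -18, -19, 30, 0, 0, 0], [85, -18, -19, 30, 0, 0, 0], [85, -18, -19, 25, 0, 0, 0], [85, 0, 0, 10, 0, 0, -0.14], [85, 0, 0, 10, 0, 0, -0.14], [85, 0, 0, 0, 0, 0, -0.14], [85, 0, 0, 0, 0, 0, -0.149], [85, 0, 0, 0, 0, 0, 0], [85, 0, 0, 0, 0, 0, 0]])

```text
clock: 3.65
tcp_pos: [583.5, -268.6, 101.4]
orientation: [-0.26, 3.131, 0.0]
wrist_force: [-0.3, 0.1, -0.0]
finger_gap: 85.0
```

```bash
python3 - <<'E'
from h import *
need((584.5,-273),-1,99.6)
p=arm.camera("wrist");save(p,"w1.png"); print("wrist",rect(p,orange(p),10))
E
```

```text
t 3.65 tcp [ 583.5 -268.6  101.4] jaw 99.5 tiltfix [ 0.0002  0.0003 -0.    ] gap 85.0 F [-0.3  0.1 -0. ] M [-0.02  0.02  0.02]
  shift [ -0.2  -4.5 102.4] az -0.002 j [ 0.47  0.65 -0.12  1.62  0.1   0.88  2.04]
wrist (array([ 582.3, -273.5], dtype=float32), np.float32(159.7), np.float32(53.7), np.float32(9.6))
```

View pics/w1.png

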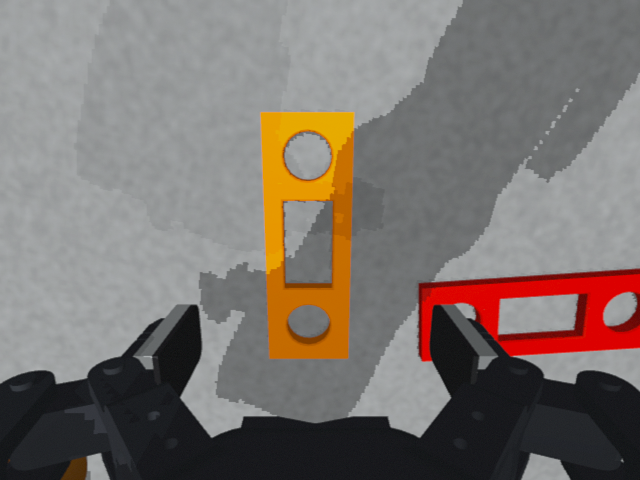

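The wrist view shows orange centred between the fingers, long axis along the pads. The red frame is at right, about 20 mm clear of the open finger. Wrist and top measurements agree within 2 mm.

Call:
send_rows(deltas=[[85, 0, -2.5, 20, 0, 0, 0], [85, 0, -2, 25, 0, 0, 0], [85, 0, 0, 25, 0, 0, 0], [85, 0, 0, 15, 0, 0, 0], [85, 0, 0, 8, 0, 0, 0], [70, 0, 0, 0, 0, 0, 0], [66, 0, 0, 4, 0, 0, 0], [62, 0, 0, 5, 0, 0, 0], [62, 0, 0, 0, 0, 0, 0], [62, 0, 0, 0, 0, 0, 0]])

```text
clock: 4.7
tcp_pos: [584.4, -273.2, -0.4]
orientation: [-0.267, 3.13, -0.0]
wrist_force: [1.3, -0.5, -0.8]
finger_gap: 62.1
```

```bash
python3 - <<'E'
from h import *
need((583.5,-273),-1,99.6)
p=arm.camera("wrist");save(p,"w2.png")
E
```

```text
t 4.7 tcp [ 5.844e+02 -2.732e+02 -4.000e-01] jaw 99.7 tiltfix [-0.0002  0.0003  0.    ] gap 62.1 F [ 1.3 -0.5 -0.8] M [0.04 0.04 0.04]
  shift [0.8 0.3 0.6] az 0.003 j [ 0.46  0.78 -0.11  1.69  0.12  0.68  2.03]
```

View pics/w2.png

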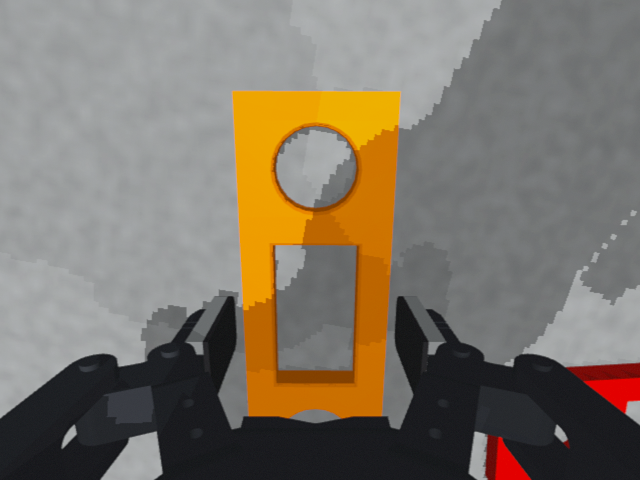

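The fingers straddle the orange frame evenly beside its window (pads at about (220,330) and (412,330)) and nothing is touched. Next I close and lift.

Call:
send_rows(deltas=[[45, 0, 0, 0, 0, 0, 0], [45, 0, 0, 0, 0, 0, 0], [45, 0, 0, 0, 0, 0, 0], [45, 0, 0, 0, 0, 0, 0], [45, 0, 0, 0, 0, 0, 0], [45, 0, 0, -3, 0, 0, 0], [45, 0, 0, -10, 0, 0, 0], [45, 0, 0, -20, 0, 0, 0], [45, 0, 0, -30, 0, 0, 0], [45, 0, 0, -30, 0, 0, 0], [45, 0, 0, -30, 0, 0, 0], [45, 0, 0, -27, 0, 0, 0], [45, 0, 0, 0, 0, 0, 0]], squeeze=60)

```text
clock: 6.05
tcp_pos: [586.3, -273.9, 154.3]
orientation: [-0.266, 3.124, -0.006]
wrist_force: [0.7, -0.1, -0.5]
finger_gap: 52.0
```

```bash
python3 - <<'E'
from h import *
need((602,313.3),150,71)
p=arm.camera("wrist");save(p,"w3.png")
E
```

```text
t 6.05 tcp [ 586.3 -273.9  154.3] jaw 99.7 tiltfix [-0.0041  0.0063  0.    ] gap 52.0 F [ 0.7 -0.1 -0.5] M [-0.06 -0.01  0.01]
  shift [-114.8  576.1    2.6] az 0.502 j [ 0.48  0.6  -0.13  1.55  0.09  0.99  2.06]
```

View pics/w3.png

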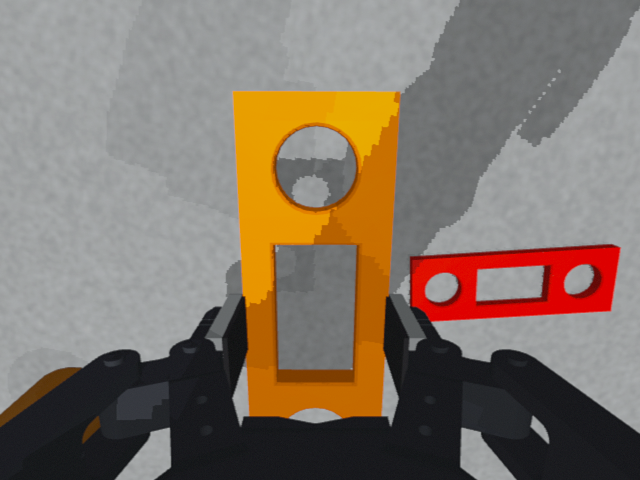

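The frame is held level and central in the jaws. I carry it to above the cell.

Call:
send_rows(deltas=[[45, -4, 15, 0, 0, 0, 0], [45, -6, 25, 0, 0, 0, 0], [45, -7, 35, 0, 0, 0, 0], [45, -7, 35, 0, 0, 0, 0], [45, -7, 35, 0, 0, 0, 0], [45, -7, 35, 0, 0, 0, 0], [45, -7, 35, 0, 0, 0, 0], [45, -7, 35, 0, 0, 0, 0], [45, -7, 35, 0, 0, 0, 0], [45, -7, 35, 0, 0, 0, 0], [45, -7, 35, 0, 0, 0, 0], [45, -7, 35, 0, 0, 0, 0], [45, -7, 35, 0, 0, 0, 0], [45, -7, 35, 0, 0, 0, 0], [45, -7, 35, 0, 0, 0, 0], [45, -7, 35, 0, 0, 0, 0], [45, -5, 25, 0, 0, 0, 0], [45, -2, 15, 0, 0, 0, 0], [45, 0, 0, 0, 0, 0, 0]])

```text
clock: 8.0
tcp_pos: [598.9, 311.4, 147.9]
orientation: [0.274, -3.127, -0.001]
wrist_force: [0.2, -0.3, -1.3]
finger_gap: 51.8
```

Call:
send_rows(deltas=[[45, 0, 0, 0, 0, 0, 0.07], [45, 0, 0, 0, 0, 0, 0.12], [45, 0, 0, 0, 0, 0, 0.12], [45, 0, 0, 0, 0, 0, 0.12], [45, 0, 0, 0, 0, 0, 0.072], [45, 0, 0, 0, 0, 0, 0], [45, 0, 0, 0, 0, 0, 0]])

```text
clock: 8.7
tcp_pos: [601.1, 306.6, 149.1]
orientation: [-0.518, -3.098, 0.002]
wrist_force: [0.4, -0.4, -1.8]
finger_gap: 51.8
```

```bash
python3 - <<'E'
from h import *
need((602,313.3),150,71)
E
```

```text
t 8.7 tcp [601.1 306.6 149.1] jaw 71.0 tiltfix [-0.0012  0.      0.    ] gap 51.8 F [ 0.4 -0.4 -1.8] M [0.01 0.02 0.02]
  shift [ 1.3  6.7 -0.9] az 0.0 j [-0.51  0.65  0.01  1.47 -0.    1.03  0.73]
```

Call:
send_rows(deltas=[[45, 0.5, 3, 15, 0, 0, 0], [45, 0.5, 3, 20, 0, 0, 0], [45, 0.3, 0.7, 20, 0, 0, 0], [45, 0, 0, 10, 0, 0, 0], [45, 0, 0, 5, 0, 0, 0], [45, 0, 0, 0, 0, 0, 0], [45, 0, 0, 0, 0, 0, 0]])

```text
clock: 9.4
tcp_pos: [602.5, 315.0, 79.9]
orientation: [0.519, 3.098, 0.001]
wrist_force: [-0.3, -0.2, -0.7]
finger_gap: 52.1
```

```bash
python3 - <<'E'
from h import *
need((602,313.3),80,71)
o=arm.get_obs(); p=arm.camera("wrist");save(p,"w4.png")
s=arm.camera("scene"); cv2.imwrite("pics/s4.png",cv2.resize(s["frame"][270:430,220:440,::-1],None,fx=3.5,fy=3.5))
# expected pixels of hole centres if held centrally, pins by estimate
c=np.array([602,313.3]);a=np.radians(-19);
def px(X): q=np.array(p["R"])@X+np.array(p["t"]); return (q[:2]/q[2]*f(p)+[p["cx"],p["cy"]]).round(1)
for k in(-55,55):
    d=k*np.array([np.cos(a),np.sin(a)])
    print("pin tip",px(np.array([*(c+d),60])),"hole top",px(np.array([*(o["tcp_pos"][:2]+d),o["tcp_pos"][2]+10.4])))
E
```

```text
t 9.4 tcp [602.5 315.   79.9] jaw 71.0 tiltfix [ 0.0007  0.0008 -0.    ] gap 52.1 F [-0.3 -0.2 -0.7] M [-0.02 -0.03  0.01]
  shift [-0.1 -1.7 -0.1] az -0.0 j [-0.52  0.72  0.    1.53 -0.    0.89  0.72]
pin tip [310.9 169.3] hole top [315.1 176.2]
pin tip [311.4 396.8] hole top [314.8 443.9]
```

View pics/w4.png

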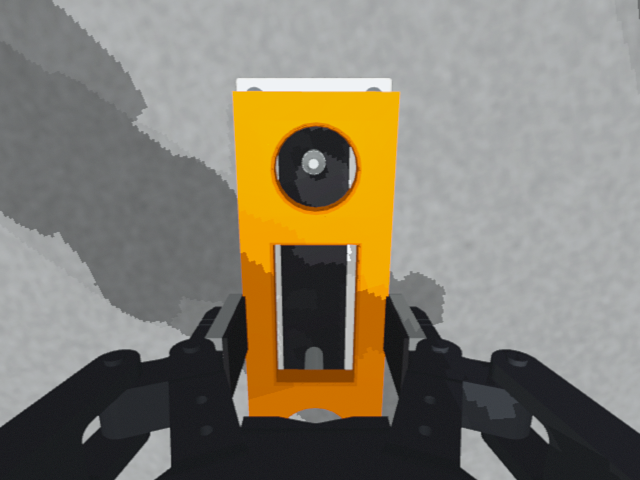

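View pics/s4.png

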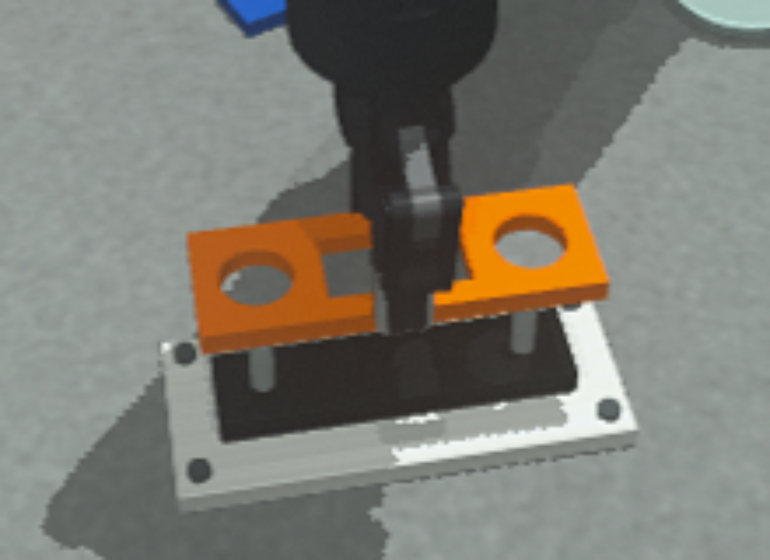

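Wrist view: the far pin tip (314,163) sits almost centred in the hole (316,167), and the window shows the seat centred. The scene view shows the frame level with both pins under their holes. The lateral error is about 1 mm, against 9 mm of clearance, so I go down.

Call:
send_rows(deltas=[[45, 0, -1, 6, 0, 0, 0], [45, 0, 0, 8, 0, 0, 0], [45, 0, 0, 8, 0, 0, 0], [45, 0, 0, 8, 0, 0, 0], [45, 0, 0, 8, 0, 0, 0], [45, 0, 0, 6, 0, 0, 0], [45, 0, 0, 4, 0, 0, 0], [45, 0, 0, 2, 0, 0, 0], [45, 0, 0, 1, 0, 0, 0], [45, 0, 0, 0, 0, 0, 0], [45, 0, 0, 0, 0, 0, 0]])

```text
clock: 10.6
tcp_pos: [601.9, 314.0, 28.6]
orientation: [0.519, 3.098, 0.001]
wrist_force: [-0.1, -0.5, -0.7]
finger_gap: 51.8
```

```bash
python3 - <<'E'
from h import *
need((602,313.3),24.5,71)
E
```

```text
t 10.6 tcp [601.9 314.   28.6] jaw 71.0 tiltfix [ 0.0004  0.0004 -0.    ] gap 51.8 F [-0.1 -0.5 -0.7] M [ 0.03 -0.04 -0.  ]
  shift [-0.4 -0.6  4.1] az -0.0 j [-0.52  0.78  0.    1.57 -0.    0.79  0.72]
```

Call:
send_rows(deltas=[[45, 0, 0, 1, 0, 0, 0], [45, 0, 0, 1, 0, 0, 0], [45, 0, 0, 1, 0, 0, 0], [45, 0, 0, 0.5, 0, 0, 0], [45, 0, 0, 0, 0, 0, 0], [45, 0, 0, 0, 0, 0, 0]])

```text
clock: 11.2
tcp_pos: [601.7, 313.9, 25.2]
orientation: [0.519, 3.098, 0.0]
wrist_force: [-1.4, -0.1, 4.4]
finger_gap: 51.7
```

Call:
send_rows(deltas=[[45, 0, 0, 0.5, 0, 0, 0], [45, 0, 0, 0, 0, 0, 0], [45, 0, 0, 0, 0, 0, 0]])

```text
clock: 11.5
tcp_pos: [601.7, 314.0, 25.2]
orientation: [0.519, 3.098, 0.0]
wrist_force: [-2.2, -0.7, 9.0]
finger_gap: 52.3
```

```bash
python3 - <<'E'
from h import *
need((602,313.3),24.5,71)
s=arm.camera("scene"); cv2.imwrite("pics/s5.png",cv2.resize(s["frame"][270:430,220:440,::-1],None,fx=3.5,fy=3.5))
E
```

```text
t 11.5 tcp [601.7 314.   25.2] jaw 71.0 tiltfix [ 0.0002  0.0002 -0.    ] gap 52.3 F [-2.2 -0.7  9. ] M [-0.34  0.63 -0.  ]
  shift [-0.5 -0.5  0.7] az -0.0 j [-0.52  0.78  0.    1.57 -0.    0.79  0.72]
```

View pics/s5.png

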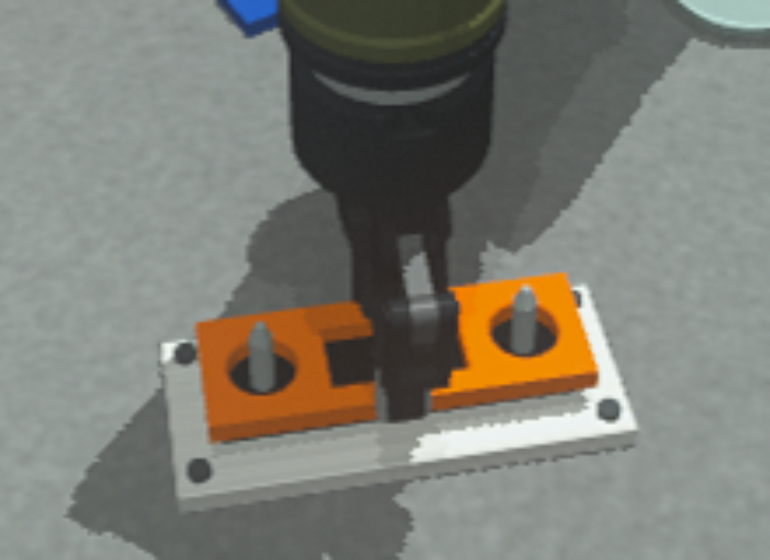

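Both pins stand in the holes and the frame rests on the seat. The moment (0.7 N m at 9 N) suggests one end touched first, so I press a hair more to level it before releasing.

Call:
send_rows(deltas=[[45, 0, 0, 0.5, 0, 0, 0], [45, 0, 0, 0, 0, 0, 0], [45, 0, 0, 0, 0, 0, 0]], squeeze=30)

```text
clock: 11.85
tcp_pos: [601.7, 314.0, 25.1]
orientation: [0.519, 3.098, 0.001]
wrist_force: [-3.4, -1.9, 11.6]
finger_gap: 51.8
```

Call:
send_rows(deltas=[[54, 0, 0, 0, 0, 0, 0], [58, 0, 0, 0, 0, 0, 0], [64, 0, 0, 0, 0, 0, 0], [72, 0, 0, 0, 0, 0, 0], [80, 0, 0, 0, 0, 0, 0], [80, 0, 0, 0, 0, 0, 0], [80, 0, 0, -10, 0, 0, 0], [80, 0, 0, -25, 0, 0, 0], [80, 0, 0, -40, 0, 0, 0], [80, 0, 0, -40, 0, 0, 0], [80, 0, 0, -30, 0, 0, 0], [80, 0, 0, -10, 0, 0, 0], [80, 0, 0, 0, 0, 0, 0]])

```text
clock: 13.15
tcp_pos: [602.4, 314.3, 181.0]
orientation: [0.518, 3.096, 0.004]
wrist_force: [0.4, -0.9, 0.0]
finger_gap: 80.0
```

```bash
python3 - <<'E'
from h import *
need((602,313.3),24.5,71)
s=arm.camera("scene"); save(s,"s6.png")
p=arm.camera("wrist"); print(rect(p,orange(p),35))
E
```

```text
t 13.15 tcp [602.4 314.3 181. ] jaw 71.0 tiltfix [ 0.0027  0.0025 -0.    ] gap 80.0 F [ 0.4 -0.9  0. ] M [-0.01 -0.04  0.04]
  shift [  0.5  -1.5 156.5] az -0.0 j [-0.52  0.62  0.01  1.42 -0.    1.1   0.73]
(array([604.1, 313. ], dtype=float32), np.float32(149.6), np.float32(53.8), np.float32(-18.9))
```

View pics/s6.png

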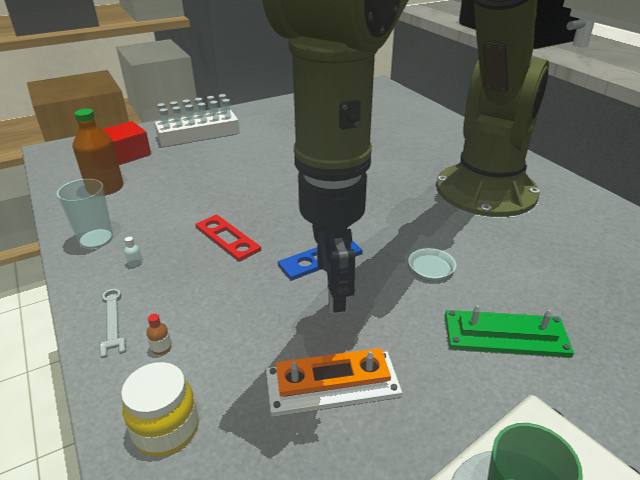

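The orange frame lies flat on the seat with both pins through it (about (294,368) and (370,360)). The gripper is clear, and blue and red are where they were.

```bash
python3 -c "
from rig import arm
print(arm.sign_off())"
```

```text
the job is handed in; nothing more can be done
None
```

I threaded the orange spacer over both pins of the aluminium/black cell, lowered it onto the seat while still gripped, then released it and handed the job in at about 13 s.

- **Seating:** it made contact at a TCP height of 25 mm, the height expected for the seat. I pressed lightly (about 12 N) before opening the jaws, because the moment suggested one end touched first. The moment was not read again after that press.
- **Last picture:** both pins stand through the holes, the frame lies flat, and the gripper is clear, with about zero wrist force at 181 mm. The blue and red frames and the green cell were not touched.
- **One check that disagreed:** the final colour measurement from the wrist camera gave a length of 150 mm instead of 160 mm. I think this comes from occlusion or shading and did not look further. The angle (-18.9°) and the centre (within about 2 mm) agreed with the cell.

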